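# Casting rings back on their own crucible formers

## Task

The three steel casting rings were set over the wax patterns on the wrong crucible formers. Before investing, put every ring on the former of its own size - small on yellow, medium on blue, large on green - standing upright and fully down on the base round the boss; set a ring aside on a clear spot of the table meanwhile. Leave the formers where they stand and do not knock the lamp, the bowl, the jar or the bottle.

Things in the scene. Friction and masses are not known exactly. Their poses are not given: they have to be found in the camera images.
- ring_small: small casting ring: plain steel tube, open at both ends, standing upright; 39 mm outside, 34 mm inside, 42 mm high, about 0.1 kg. Origin: centre of its lower edge, z up along its axis; its yaw does not matter. Both ends are the same. At the start it stands too high, on top of the blue former's boss.
- ring_medium: medium casting ring: plain steel tube, open at both ends, standing upright; 52 mm outside, 47 mm inside, 48 mm high, about 0.15 kg. Origin: centre of its lower edge, z up along its axis; its yaw does not matter. Both ends are the same. At the start it stands too high, on top of the green former's boss. A metal case 205 mm high stands behind the formers; its front runs from x 0.50, y 0.23 to x 0.61, y -0.16.
- ring_large: large casting ring: plain steel tube, open at both ends, standing upright; 64 mm outside, 59 mm inside, 55 mm high, about 0.22 kg. Origin: centre of its lower edge, z up along its axis; its yaw does not matter. Both ends are the same. At the start it stands loosely round the yellow former's boss. The bare table is clear for setting a ring aside from x 0.46 to 0.52 and y -0.28 to -0.22, to the right of the formers.
- former_small: yellow rubber former (small), loose, 0.3 kg: round base 80 mm across, 8 mm thick; on it a tapered boss from 8 to 18 mm height, 32 mm across at the foot, 25 mm at its flat top; above it a wax crown on a sprue, 11 mm wide, tip 40 mm up. Origin: centre of the underside, on the table (z = 0). The small ring belongs on the base round the boss with 1 mm play. At the start the large ring is on it.
- former_medium: blue rubber former (medium), loose, 0.3 kg: round base 80 mm across, 8 mm thick; on it a tapered boss from 8 to 18 mm height, 45 mm across at the foot, 38 mm at its flat top; above it a wax crown on a sprue, 11 mm wide, tip 40 mm up. Origin: centre of the underside, on the table (z = 0). The medium ring belongs on the base round the boss with 1 mm play. At the start the small ring is on it.
- former_large: green rubber former (large), loose, 0.3 kg: round base 80 mm across, 8 mm thick; on it a tapered boss from 8 to 18 mm height, 57 mm across at the foot, 51 mm at its flat top; above it a wax crown on a sprue, 11 mm wide, tip 40 mm up. Origin: centre of the underside, on the table (z = 0). The large ring belongs on the base round the boss with 1 mm play. At the start the medium ring is on it.
- spirit_lamp: blue-grey glass spirit lamp with a brass collar, 64 mm across, 70 mm high; bystander. Origin: centre of the underside.
- bowl_blue: blue rubber mixing bowl, 100 mm across the rim, 60 mm high; bystander. Origin: centre of the underside.
- wax_jar: small pale jar with a crimson lid, 44 mm across, 50 mm high; bystander. Origin: centre of the underside.
- oil_bottle: small brown bottle with a black cap, 38 mm across, 68 mm high; bystander. Origin: centre of the underside.
There are look-alikes about, which are no part of the job. Leave any black look-alike of the ring_small alone.

How it is judged:
At the end, for the whole second after the job is handed in: Each ring stands on the former of its own size, axis within 4 mm of the former's, lower edge on the base (5 to 10.5 mm above the former's underside), ring and former upright within 0.06 rad, all at rest (horizontal distance between ring_small and former_small below 0.004 m and z of ring_small in the frame of former_small between 0.005 and 0.0105 m and angle between each of ring_small, former_small, ring_medium, former_medium, ring_large, former_large's own z axis and vertical below 0.06 rad and linear speed of each of ring_small, former_small, ring_medium, former_medium, ring_large, former_large below 0.02 m/s and horizontal distance between ring_medium and former_medium below 0.004 m and z of ring_medium in the frame of former_medium between 0.005 and 0.0105 m and horizontal distance between ring_large and former_large below 0.004 m and z of ring_large in the frame of former_large between 0.005 and 0.0105 m); the robot touches nothing.
It fails at once if a former is pushed more than 40 mm from its place (distance of any of former_small, former_medium, former_large from where it was at the start of the episode above 0.04 m).
It fails at once if the lamp, bowl, wax jar or oil bottle is pushed more than 20 mm or tipped over (distance of any of spirit_lamp, bowl_blue, wax_jar, oil_bottle from where it was at the start of the episode above 0.02 m or angle between any of spirit_lamp, bowl_blue, wax_jar, oil_bottle's own z axis and vertical above 0.35 rad).
It also fails if it takes over 128 s, if anything falls off the work surface, if the arm or the gripper's body presses on something with over 40 N, if the wrist force passes 120 N, or if a joint passes its speed limit or range.

## Robot

A 6-joint arm with a two-finger parallel gripper is mounted at the origin on a cart in front of the work surface, level with it; the furniture and walls round the work are solid. World frame = base frame: x ahead of the robot, y to its left, z up, the work surface at z = 0. Lengths are in m, angles in rad, forces in N, time in s.
With the tool pointing down it reaches from about 0.3 to 0.875 m from the base axis. Payload 6.4 kg.
Tool frame: the origin (TCP) lies between the finger pads; the fingertips stand 19 mm ahead of it and the grasp point (between the pads) is the TCP; z points along the fingers, y is the line along which they close (so a half turn about z gives the same grasp; the last joint's range is limited). The gripper opens to 88 mm and grips with 3 to 60 N. Pads are 18 mm wide; open, the fingers measure 123 mm over their backs; the gripper's body (75 mm by 187 mm) begins 45 mm behind the grasp point.
Start: joints at [-0.206, 0.181, 1.607, -0, 1.354, -0.206], TCP at [0.575, 0, 0.258] pointing down, gripper open.
Joint ranges: [-2.99, 2.99], [-0.89, 2.07], [0.3, 2.58], [-1.14, 4.28], [0, 2.63], [-3.12, 3.12]. Speed limits (rad/s): [2.57, 2.57, 3.01, 3.14, 3.14, 3.14].

## Interface

Orientations are given as a rotation vector (axis times angle).
In Python, from rig import arm, viewer, finder gives the robot as it stands.
- The arm moves only by the tool play_rows, never from a script. Its argument "commands" is a list of rows, each an object with "angular": the turn, a rotation vector about the world's x, y, z in rad, a list of three; "linear": the shift along the world's x, y, z in m, a list of three; "grip": the gripper's target within -1 to 1 (shut at 1, half-way at 0, fully open at -1). In form: [{"angular": [rx, ry, rz], "linear": [x, y, z], "grip": grip}, ...]. A call has 1 to 20 rows; each row is the pose to reach, as a shift and turn from the pose commanded when the call began; what a row does not reach only later rows make up. A row lasts 1/12 s, in which the tool goes at most 41.7 mm and 7.16 degrees, less where a joint would pass 70% of its speed; a pose out of reach is approached as far as the arm can. A call with a gripper value outside its range is refused whole. The fingers move at their own pace and stop on an object; "force" is the grip in N (left out, the last holds). Time passes only in rows, so rows that repeat a pose let the fingers close. It gives the time, the measured TCP pose, the force, the opening and the grip force at its end, in the units of the state.
- arm.get_state(): the state, without advancing time (a new reading comes with each control period).
- viewer.grab_frame(name): name is "scene" or "side" or "wrist"; returns a dict with "color" (400x640x3 uint8, red, green, blue), "K" (3x3 intrinsics, pixels), "view" (4x4, takes a point from world to camera coordinates); the wrist camera has in their place "hand_eye" (4x4, takes a point from camera to tool coordinates, whose origin is the TCP and whose axes are the flange's). Camera axes: x right, y down, z forward; pixel columns grow to the right and rows downward; lengths in m; the calibration is good to about 2 mm. A picture is of the moment at which its call begins: read the wrist's pose just before it. There is no depth.
- arm.sign_off(): hands the job in; it is judged then, once.
Trained networks look in a picture, given as the dict that the camera call returned (one of the last four; its "shot" number tells which), for a name from the list of things; names that differ only in an ending like _2 or _b are one class to them, and where a whole thing is asked for, a point or a joint stands for the part that bears it (a point fixed in the world has none). Each returns a list of dicts, best first, with "score" (0 to 1); they miss things now and then, are a little off and sometimes report something else, mostly with a low value. They report only what shows in the picture. A call takes as long as a camera call. They do not tell look-alikes from the thing itself.
- finder.spot_in(picture, thing): "location" ([x, y, z] in m, in world coordinates, good to about 4 mm: the middle of the surface that is visible of it).
- finder.trace(picture, thing): "mask" (400x640 bool, what is visible of it).
- finder.pinpoint(picture, thing): "location" ([x, y, z] in m, in world coordinates, good to about 4 mm: a listed point, or the origin of a listed thing).
The state is a dict: "clock": time; "qpos": joint angles; "joint_vel": joint speeds; "effort": joint torques, N m; "tcp_pos": TCP position; "eef_rot": TCP orientation; "contact_force": force on the tool from outside, world axes, zero at the start; "torque": the same for the moment, N m; "finger_gap": finger opening in m; "grasp_force": force on a finger pad.
Only numpy, scipy, OpenCV 4.12 (cv2) and the standard library are available. Lean on these libraries where they do the work, as an engineer would, in place of code of your own. Each camera call takes 0.05 s, during which the arm holds its last target. There are 200 camera calls.

## Working session

There is one attempt and no reset: what is moved stays moved. The work goes in short steps, Python scripts to look and compute and a tool call to move; the robot and the scene stay as the last step left them, time stands still between calls to the robot, and variables do not carry over. Pictures are saved under pics/ and viewed, at most 14 in all, crops included, and the job is handed in when it is done.

Besides the shell and the picture viewer there is one more tool, called as name([rows], argument=value, ...), one row to a line, values as JSON. play_rows: Moves the arm, as the interface text tells. Its arguments: {"type":"object","properties":{"commands":{"type":"array"},"force":{"type":"number"}},"required":["commands"]}

```bash
mkdir -p pics; ls; cat > look.py <<'E'
from rig import arm, viewer, finder
import numpy as np, cv2
def save(f,name): cv2.imwrite('pics/'+name, cv2.cvtColor(np.asarray(f["color"]),cv2.COLOR_RGB2BGR))
E
python3 - <<'E'
from look import *
for c in ("scene","side"):
    f=viewer.grab_frame(c); save(f,c+"0.png")
    for t in ["ring_small","ring_medium","ring_large","former_small","former_medium","former_large","spirit_lamp","bowl_blue","wax_jar","oil_bottle"]:
        print(c,t,[(np.round(d["location"],3).tolist(),round(d["score"],2)) for d in finder.pinpoint(f,t)[:3]])
    print(np.round(np.linalg.inv(f["view"])[:3],3).tolist(), f["K"][0][0])
s=arm.get_state(); print({k:np.round(v,3).tolist() for k,v in s.items()})
E
```

```text
pics
scene ring_small [([0.385, 0.254, 0.022], 0.89), ([0.42, 0.049, 0.012], 0.53)]
scene ring_medium [([0.443, -0.103, 0.017], 0.57)]
scene ring_large [([0.42, 0.049, 0.009], 0.57)]
scene former_small [([0.425, 0.056, 0.002], 0.47)]
scene former_medium [([0.396, 0.25, 0.002], 0.96), ([0.445, -0.106, 0.0], 0.54), ([0.556, -0.13, 0.002], 0.26)]
scene former_large [([0.444, -0.11, -0.002], 0.67), ([0.422, 0.051, 0.008], 0.18)]
scene spirit_lamp [([0.402, 0.383, -0.003], 0.69)]
scene bowl_blue [([0.501, 0.422, 0.002], 0.63)]
scene wax_jar [([0.543, -0.056, 0.0], 0.65), ([0.502, 0.418, 0.001], 0.33)]
scene oil_bottle [([0.56, -0.134, 0.002], 0.55)]
[[-0.865, -0.239, 0.441, 0.105], [-0.502, 0.414, -0.759, 0.898], [-0.001, -0.878, -0.478, 0.531]] 401.64828256649656
side ring_small []
side ring_medium [([0.445, -0.102, 0.016], 0.79)]
side ring_large [([0.422, 0.05, 0.01], 0.93)]
side former_small [([0.424, 0.048, -0.002], 0.79)]
side former_medium [([0.406, 0.386, -0.0], 0.6), ([0.392, 0.251, 0.003], 0.46)]
side former_large [([0.443, -0.099, 0.0], 0.61), ([0.548, -0.053, -0.002], 0.41)]
side spirit_lamp [([0.402, 0.384, -0.0], 0.83)]
side bowl_blue []
side wax_jar [([0.55, -0.05, 0.002], 0.96)]
side oil_bottle []
[[0.982, 0.154, -0.111, 0.652], [0.19, -0.781, 0.595, -0.407], [0.005, -0.605, -0.796, 0.79]] 361.28587520862084
{'clock': 1.1, 'qpos': [-0.206, 0.181, 1.607, 0.0, 1.354, -0.206], 'joint_vel': [0.001, 0.001, -0.001, 0.0, 0.0, -0.0], 'effort': [0.001, -43.384, -34.217, 0.07, 0.031, -0.0], 'tcp_pos': [0.575, 0.0, 0.258], 'eef_rot': [2.221, 2.221, 0.0], 'contact_force': [-0.756, 0.734, -1.011], 'torque': [0.013, -0.007, -0.02], 'grasp_force': 0.0, 'finger_gap': 0.088}
```

View pics/scene0.png

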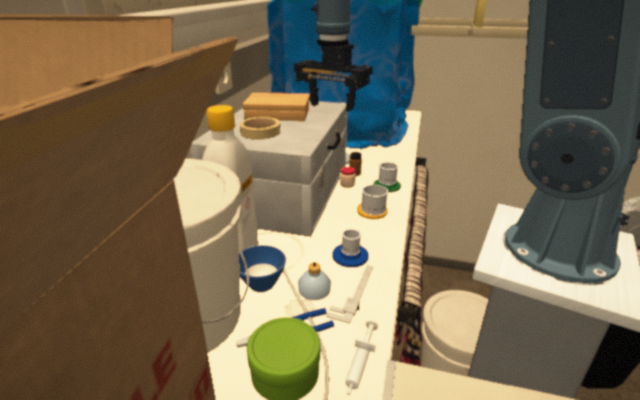

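View pics/side0.png

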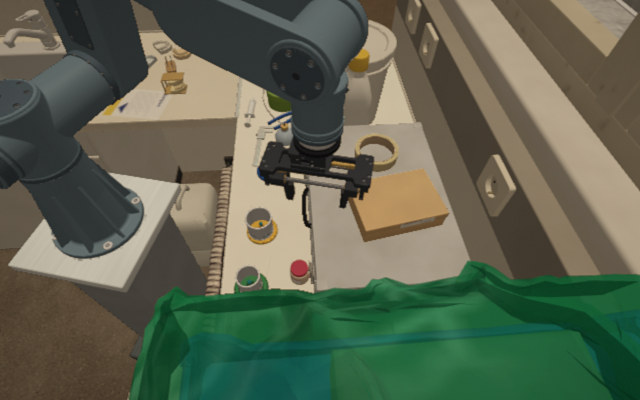

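The scene image shows the small ring on blue (350,240), the large on yellow (373,200) and the medium on green (388,175). The side image shows the case edge close behind the formers, around x=310. I'll check the wrist camera geometry before moving.

```bash
python3 - <<'E'
from look import *
f=viewer.grab_frame("wrist"); print(np.round(f["hand_eye"],3).tolist(), np.round(f["K"],1).tolist())
E
```

```text
[[-0.0, -0.955, -0.295, 0.076], [1.0, -0.0, 0.0, -0.0], [-0.0, -0.295, 0.955, -0.128], [0.0, 0.0, 0.0, 1.0]] [[336.3, 0.0, 322.5], [0.0, 336.3, 206.4], [0.0, 0.0, 1.0]]
```

play_rows([
  {"angular": [0, 0, -0.12], "linear": [-0.02, 0.005, 0], "grip": -1},
  {"angular": [0, 0, -0.24], "linear": [-0.04, 0.01, 0], "grip": -1},
  {"angular": [0, 0, -0.36], "linear": [-0.06, 0.015, 0], "grip": -1},
  {"angular": [0, 0, -0.48], "linear": [-0.08, 0.02, 0], "grip": -1},
  {"angular": [0, 0, -0.6], "linear": [-0.1, 0.025, 0], "grip": -1},
  {"angular": [0, 0, -0.72], "linear": [-0.12, 0.03, 0], "grip": -1},
  {"angular": [0, 0, -0.84], "linear": [-0.14, 0.035, 0], "grip": -1},
  {"angular": [0, 0, -0.96], "linear": [-0.153, 0.04, 0], "grip": -1},
  {"angular": [0, 0, -1.08], "linear": [-0.153, 0.05, 0], "grip": -1},
  {"angular": [0, 0, -1.2], "linear": [-0.153, 0.05, 0], "grip": -1},
  {"angular": [0, 0, -1.32], "linear": [-0.153, 0.05, 0], "grip": -1},
  {"angular": [0, 0, -1.44], "linear": [-0.153, 0.05, 0], "grip": -1},
  {"angular": [0, 0, -1.5708], "linear": [-0.153, 0.05, 0], "grip": -1},
  {"angular": [0, 0, -1.5708], "linear": [-0.153, 0.05, 0], "grip": -1},
  {"angular": [0, 0, -1.5708], "linear": [-0.153, 0.05, 0], "grip": -1},
])

```text
clock: 2.4
tcp_pos: [0.422, 0.05, 0.2578]
eef_rot: [3.142, 0.005, 0.0]
contact_force: [0.4, 1.1, -0.5]
finger_gap: 0.0879
grasp_force: 0.0
```

```bash
cat >> look.py <<'E'
from scipy.spatial.transform import Rotation as R
def wrist():
    s=arm.get_state(); f=viewer.grab_frame("wrist")
    T=np.eye(4); T[:3,:3]=R.from_rotvec(s["eef_rot"]).as_matrix(); T[:3,3]=s["tcp_pos"]
    C=T@np.asarray(f["hand_eye"]); return s,f,C
def proj(P,C,K):
    q=(np.atleast_2d(P)-C[:3,3])@C[:3,:3]; q=q@np.asarray(K).T; return q[:,:2]/q[:,2:]
def back(uv,z,C,K):
    uv=np.atleast_2d(np.asarray(uv,float)); d=np.c_[uv,np.ones(len(uv))]@np.linalg.inv(K).T@C[:3,:3].T
    return C[:3,3]+d*((z-C[2,3])/d[:,2])[:,None]
E
python3 - <<'E'
from look import *
s,f,C=wrist(); save(f,"w1.png")
for t in ["ring_small","ring_medium","ring_large","former_small","former_medium","former_large"]:
    print(t,[(np.round(d["location"],4).tolist(),round(d["score"],2)) for d in finder.pinpoint(f,t)[:2]])
E
```

```text
ring_small [([0.3905, 0.2511, 0.0179], 0.88), ([0.5528, -0.1301, -0.0007], 0.52)]
ring_medium [([0.4421, -0.1052, 0.0178], 0.88)]
ring_large []
former_small [([0.4288, 0.0551, -0.0009], 0.75)]
former_medium [([0.3927, 0.2536, -0.0012], 0.9)]
former_large [([0.4442, -0.1042, 0.0019], 0.76)]
```

View pics/w1.png

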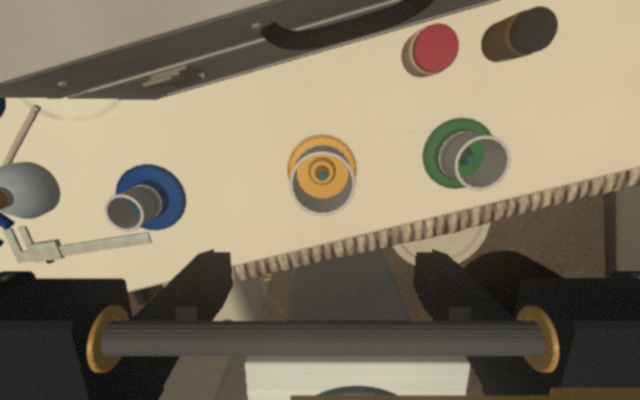

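The wrist image shows all three formers: yellow at (322,168) with the large rim centred at (322,181), blue at (152,197) with the small rim at (125,211), and green at (462,153) with the medium rim at (480,161). Next I fit circles at known heights.

```bash
cat >> look.py <<'E'
def grad(f):
    g=cv2.GaussianBlur(np.asarray(f["color"]).astype(np.float32),(0,0),1.0)
    gx=cv2.Sobel(g,-1,1,0); gy=cv2.Sobel(g,-1,0,1)
    return np.sqrt((gx**2+gy**2).sum(2))
def fit(G,C,K,xy,circles,span=.010):
    """centre (x,y) such that circles [(z,r),..] lie on image edges"""
    t=np.linspace(0,2*np.pi,120,endpoint=False); L=np.minimum(G,np.percentile(G,97))
    def sc(x,y):
        v=[]
        for z,r in circles:
            p=proj(np.c_[x+r*np.cos(t),y+r*np.sin(t),np.full(120,z)],C,K).astype(np.float32)
            v.append(cv2.remap(L,p[:,0].reshape(1,-1),p[:,1].reshape(1,-1),cv2.INTER_LINEAR).mean())
        return np.mean(v)
    best=None; c=np.array(xy,float); 
    for st,n in ((.001,int(span/.001)),(.00025,6)):
        g=[(sc(c[0]+i*st,c[1]+j*st),c[0]+i*st,c[1]+j*st) for i in range(-n,n+1) for j in range(-n,n+1)]
        best=max(g); c=np.array(best[1:])
    return np.round(c,4).tolist(),round(float(best[0]),1)
FORM={"Y":(.424,.050),"B":(.393,.252),"G":(.444,-.104)}
E
cat > allfit.py <<'E'
from look import *
s,f,C=wrist(); K=f["K"]; G=grad(f)
for k,xy in FORM.items(): print(k,fit(G,C,K,xy,[(.008,.04)]))
print("large",fit(G,C,K,FORM["Y"],[(.063,.032),(.063,.0295)],.014))
print("small",fit(G,C,K,FORM["B"],[(.060,.0195),(.060,.017)]))
print("medium",fit(G,C,K,FORM["G"],[(.066,.026),(.066,.0235)]))
print(back([322,173],.040,C,K).round(4))
E
python3 allfit.py
```

```text
Y ([0.4132, 0.0475], 156.3)
B ([0.392, 0.2495], 221.9)
G ([0.4435, -0.1017], 198.2)
large ([0.422, 0.0503], 182.7)
small ([0.39, 0.2528], 219.2)
medium ([0.4435, -0.1022], 208.1)
[[0.4276 0.0505 0.04  ]]
```

play_rows([
  {"angular": [0, 0, 0.12], "linear": [0, 0, 0], "grip": -1},
  {"angular": [0, 0, 0.24], "linear": [0, 0, 0], "grip": -1},
  {"angular": [0, 0, 0.36], "linear": [0, 0, 0], "grip": -1},
  {"angular": [0, 0, 0.48], "linear": [0, 0, 0], "grip": -1},
  {"angular": [0, 0, 0.6], "linear": [0, 0, 0], "grip": -1},
  {"angular": [0, 0, 0.72], "linear": [0, 0, 0], "grip": -1},
  {"angular": [0, 0, 0.84], "linear": [0, 0, 0], "grip": -1},
  {"angular": [0, 0, 0.96], "linear": [0, 0, 0], "grip": -1},
  {"angular": [0, 0, 1.08], "linear": [0, 0, 0], "grip": -1},
  {"angular": [0, 0, 1.2], "linear": [0, 0, 0], "grip": -1},
  {"angular": [0, 0, 1.32], "linear": [0, 0, 0], "grip": -1},
  {"angular": [0, 0, 1.44], "linear": [0, 0, 0], "grip": -1},
  {"angular": [0, 0, 1.5708], "linear": [0, 0, 0], "grip": -1},
])

```text
clock: 3.88
tcp_pos: [0.422, 0.05, 0.2577]
eef_rot: [-2.221, -2.222, 0.0]
contact_force: [-0.3, 0.1, -0.7]
finger_gap: 0.088
grasp_force: 0.0
```

play_rows([
  {"angular": [0, 0, 0.12], "linear": [0, 0, 0], "grip": -1},
  {"angular": [0, 0, 0.24], "linear": [0, 0, 0], "grip": -1},
  {"angular": [0, 0, 0.36], "linear": [0, 0, 0], "grip": -1},
  {"angular": [0, 0, 0.48], "linear": [0, 0, 0], "grip": -1},
  {"angular": [0, 0, 0.6], "linear": [0, 0, 0], "grip": -1},
  {"angular": [0, 0, 0.72], "linear": [0, 0, 0], "grip": -1},
  {"angular": [0, 0, 0.84], "linear": [0, 0, 0], "grip": -1},
  {"angular": [0, 0, 0.96], "linear": [0, 0, 0], "grip": -1},
  {"angular": [0, 0, 1.08], "linear": [0, 0, 0], "grip": -1},
  {"angular": [0, 0, 1.2], "linear": [0, 0, 0], "grip": -1},
  {"angular": [0, 0, 1.32], "linear": [0, 0, 0], "grip": -1},
  {"angular": [0, 0, 1.44], "linear": [0, 0, 0], "grip": -1},
  {"angular": [0, 0, 1.5708], "linear": [0, 0, 0], "grip": -1},
  {"angular": [0, 0, 1.5708], "linear": [0, 0, 0], "grip": -1},
])

```text
clock: 5.05
tcp_pos: [0.422, 0.05, 0.2577]
eef_rot: [0.001, 3.142, -0.0]
contact_force: [0.6, -0.4, -0.1]
finger_gap: 0.0883
grasp_force: 0.0
```

```bash
python3 allfit.py; python3 -c "
from look import *
s,f,C=wrist();save(f,'w2.png');print(s['qpos'],s['tcp_pos'],s['eef_rot'])"
```

```text
Y ([0.4245, 0.051], 171.5)
B ([0.3902, 0.2502], 221.0)
G ([0.4418, -0.101], 202.1)
large ([0.4205, 0.0505], 186.8)
small ([0.3902, 0.2528], 212.0)
medium ([0.443, -0.1022], 213.8)
[[0.4158 0.0494 0.04  ]]
[-1.62929491e-01 -1.73043953e-01  1.96211514e+00  5.06014080e-05
  1.35260108e+00 -1.72679897e+00] [0.42200744 0.05002329 0.2576975 ] [-1.08976130e-02 -3.14150300e+00 -9.64683328e-05]
```

View pics/w2.png

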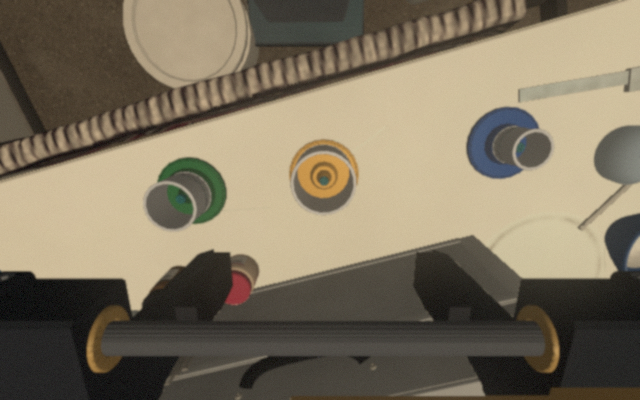

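Both views agree within about 1.5 mm. I'll grasp the large ring at (0.421, 0.0505).

play_rows([
  {"angular": [0, 0, 0], "linear": [-0.001, 0.0005, -0.04], "grip": -1},
  {"angular": [0, 0, 0], "linear": [-0.001, 0.0005, -0.08], "grip": -1},
  {"angular": [0, 0, 0], "linear": [-0.001, 0.0005, -0.12], "grip": -1},
  {"angular": [0, 0, 0], "linear": [-0.001, 0.0005, -0.15], "grip": -1},
  {"angular": [0, 0, 0], "linear": [-0.001, 0.0005, -0.175], "grip": -1},
  {"angular": [0, 0, 0], "linear": [-0.001, 0.0005, -0.195], "grip": -1},
  {"angular": [0, 0, 0], "linear": [-0.001, 0.0005, -0.213], "grip": -1},
  {"angular": [0, 0, 0], "linear": [-0.001, 0.0005, -0.213], "grip": -1},
  {"angular": [0, 0, 0], "linear": [-0.001, 0.0005, -0.213], "grip": 0.2},
  {"angular": [0, 0, 0], "linear": [-0.001, 0.0005, -0.213], "grip": 0.5},
  {"angular": [0, 0, 0], "linear": [-0.001, 0.0005, -0.213], "grip": 1},
  {"angular": [0, 0, 0], "linear": [-0.001, 0.0005, -0.213], "grip": 1},
  {"angular": [0, 0, 0], "linear": [-0.001, 0.0005, -0.213], "grip": 1},
  {"angular": [0, 0, 0], "linear": [-0.001, 0.0005, -0.213], "grip": 1},
  {"angular": [0, 0, 0], "linear": [-0.001, 0.0005, -0.213], "grip": 1},
  {"angular": [0, 0, 0], "linear": [-0.001, 0.0005, -0.213], "grip": 1},
], force=20)

```text
clock: 6.48
tcp_pos: [0.4222, 0.0504, 0.046]
eef_rot: [0.009, 3.139, -0.001]
contact_force: [-0.8, 0.2, 7.3]
finger_gap: 0.0639
grasp_force: 20.0
```

play_rows([
  {"angular": [0, 0, 0], "linear": [0, 0, 0.02], "grip": 1},
  {"angular": [0, 0, 0], "linear": [0, 0, 0.05], "grip": 1},
  {"angular": [0, 0, 0], "linear": [0, 0, 0.08], "grip": 1},
  {"angular": [0, 0, 0], "linear": [0, 0, 0.11], "grip": 1},
  {"angular": [0, 0, 0], "linear": [0.005, -0.02, 0.12], "grip": 1},
  {"angular": [0, 0, 0], "linear": [0.01, -0.05, 0.12], "grip": 1},
  {"angular": [0, 0, 0], "linear": [0.02, -0.085, 0.12], "grip": 1},
  {"angular": [0, 0, 0], "linear": [0.03, -0.12, 0.12], "grip": 1},
  {"angular": [0, 0, 0], "linear": [0.04, -0.155, 0.12], "grip": 1},
  {"angular": [0, 0, 0], "linear": [0.05, -0.19, 0.12], "grip": 1},
  {"angular": [0, 0, 0], "linear": [0.06, -0.225, 0.12], "grip": 1},
  {"angular": [0, 0, 0], "linear": [0.067, -0.26, 0.12], "grip": 1},
  {"angular": [0, 0, 0], "linear": [0.069, -0.29, 0.12], "grip": 1},
  {"angular": [0, 0, 0], "linear": [0.069, -0.3, 0.12], "grip": 1},
  {"angular": [0, 0, 0], "linear": [0.069, -0.3, 0.12], "grip": 1},
  {"angular": [0, 0, 0], "linear": [0.069, -0.3, 0.12], "grip": 1},
])

```text
clock: 7.82
tcp_pos: [0.4894, -0.2489, 0.1642]
eef_rot: [-0.011, -3.141, -0.002]
contact_force: [-0.4, 0.8, -2.5]
finger_gap: 0.064
grasp_force: 20.0
```

```bash
python3 - <<'E'
from look import *
s,f,C=wrist();save(f,'w3.png');G=grad(f);K=f["K"];p=s["tcp_pos"]
print(p, s["contact_force"],"bottom z .128:", fit(G,C,K,p[:2],[(p[2]+.018,.032),(p[2]+.018,.0295)]))
print("Y,G",fit(G,C,K,(.4245,.051),[(.008,.04)]),fit(G,C,K,FORM["G"],[(.008,.04)]))
E
```

```text
[ 0.48937906 -0.24892148  0.16421248] [-0.37311276  0.84340491 -2.53779676] bottom z .128: ([0.4884, -0.2494], 189.7)
Y,G ([0.4238, 0.0455], 48.7) ([0.4428, -0.105], 211.7)
```

View pics/w3.png

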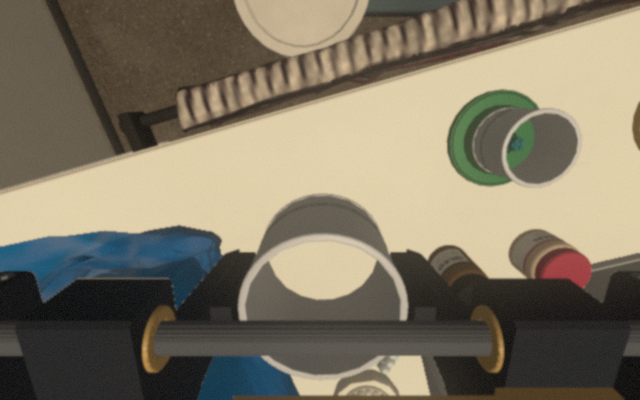

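The held ring's rim is centred at (323,305), so the grasp is good. The blue drape at left begins near y≈-0.34. I'll turn the gripper 90° so its long body stays clear of the drape, then set the ring down.

play_rows([
  {"angular": [0, 0, -0.12], "linear": [0, 0.015, 0], "grip": 1},
  {"angular": [0, 0, -0.24], "linear": [0, 0.015, 0], "grip": 1},
  {"angular": [0, 0, -0.36], "linear": [0, 0.015, 0], "grip": 1},
  {"angular": [0, 0, -0.48], "linear": [0, 0.015, 0], "grip": 1},
  {"angular": [0, 0, -0.6], "linear": [0, 0.015, 0], "grip": 1},
  {"angular": [0, 0, -0.72], "linear": [0, 0.015, 0], "grip": 1},
  {"angular": [0, 0, -0.84], "linear": [0, 0.015, 0], "grip": 1},
  {"angular": [0, 0, -0.96], "linear": [0, 0.015, 0], "grip": 1},
  {"angular": [0, 0, -1.08], "linear": [0, 0.015, 0], "grip": 1},
  {"angular": [0, 0, -1.2], "linear": [0, 0.015, 0], "grip": 1},
  {"angular": [0, 0, -1.32], "linear": [0, 0.015, -0.02], "grip": 1},
  {"angular": [0, 0, -1.44], "linear": [0, 0.015, -0.05], "grip": 1},
  {"angular": [0, 0, -1.5708], "linear": [0, 0.015, -0.08], "grip": 1},
  {"angular": [0, 0, -1.5708], "linear": [0, 0.015, -0.105], "grip": 1},
  {"angular": [0, 0, -1.5708], "linear": [0, 0.015, -0.12], "grip": 1},
  {"angular": [0, 0, -1.5708], "linear": [0, 0.015, -0.127], "grip": 1},
  {"angular": [0, 0, -1.5708], "linear": [0, 0.015, -0.127], "grip": 1},
  {"angular": [0, 0, -1.5708], "linear": [0, 0.015, -0.127], "grip": 1},
])

```text
clock: 9.37
tcp_pos: [0.4901, -0.233, 0.0379]
eef_rot: [-2.226, -2.217, -0.0]
contact_force: [0.3, -0.9, -1.9]
finger_gap: 0.064
grasp_force: 20.0
```

play_rows([
  {"angular": [0, 0, 0], "linear": [0, 0, -0.0005], "grip": 0.3},
  {"angular": [0, 0, 0], "linear": [0, 0, -0.0005], "grip": 0},
  {"angular": [0, 0, 0], "linear": [0, 0, -0.0005], "grip": -0.5},
  {"angular": [0, 0, 0], "linear": [0, 0, -0.0005], "grip": -1},
  {"angular": [0, 0, 0], "linear": [0, 0, -0.0005], "grip": -1},
  {"angular": [0, 0, 0], "linear": [0, 0, -0.0005], "grip": -1},
  {"angular": [0, 0, 0], "linear": [0, 0, 0.02], "grip": -1},
  {"angular": [0, 0, 0], "linear": [0, 0, 0.06], "grip": -1},
  {"angular": [0, 0, 0], "linear": [0, 0, 0.1], "grip": -1},
  {"angular": [0, 0, 0], "linear": [0, 0, 0.14], "grip": -1},
  {"angular": [0, 0, 0], "linear": [0, 0, 0.18], "grip": -1},
  {"angular": [0, 0, 0], "linear": [0, 0, 0.22], "grip": -1},
  {"angular": [0, 0, 0], "linear": [0, 0, 0.22], "grip": -1},
])

```text
clock: 10.45
tcp_pos: [0.4934, -0.237, 0.2673]
eef_rot: [2.217, 2.205, 0.003]
contact_force: [0.7, -0.0, 1.0]
finger_gap: 0.0882
grasp_force: 0.0
```

play_rows([
  {"angular": [0, 0, 0.12], "linear": [-0.008, 0.035, 0], "grip": -1},
  {"angular": [0, 0, 0.24], "linear": [-0.016, 0.07, 0], "grip": -1},
  {"angular": [0, 0, 0.36], "linear": [-0.024, 0.105, 0], "grip": -1},
  {"angular": [0, 0, 0.48], "linear": [-0.032, 0.14, 0], "grip": -1},
  {"angular": [0, 0, 0.6], "linear": [-0.04, 0.175, 0], "grip": -1},
  {"angular": [0, 0, 0.72], "linear": [-0.05, 0.21, 0], "grip": -1},
  {"angular": [0, 0, 0.84], "linear": [-0.06, 0.245, 0], "grip": -1},
  {"angular": [0, 0, 0.96], "linear": [-0.07, 0.28, 0], "grip": -1},
  {"angular": [0, 0, 1.08], "linear": [-0.08, 0.315, 0], "grip": -1},
  {"angular": [0, 0, 1.2], "linear": [-0.085, 0.35, 0], "grip": -1},
  {"angular": [0, 0, 1.32], "linear": [-0.09, 0.375, 0], "grip": -1},
  {"angular": [0, 0, 1.44], "linear": [-0.09, 0.385, 0], "grip": -1},
  {"angular": [0, 0, 1.5708], "linear": [-0.09, 0.385, 0], "grip": -1},
  {"angular": [0, 0, 1.5708], "linear": [-0.09, 0.385, 0], "grip": -1},
  {"angular": [0, 0, 1.5708], "linear": [-0.09, 0.385, 0], "grip": -1},
])

```text
clock: 11.7
tcp_pos: [0.3999, 0.1506, 0.2576]
eef_rot: [0.014, 3.141, -0.0]
contact_force: [-0.6, -0.8, 0.5]
finger_gap: 0.0881
grasp_force: 0.0
```

```bash
python3 - <<'E'
from look import *
s,f,C=wrist();save(f,'w4.png');G=grad(f);K=f["K"];p=s["tcp_pos"]
print(p)
print("Y",fit(G,C,K,(.4245,.051),[(.008,.04),(.008,.016)]),"B",fit(G,C,K,FORM["B"],[(.008,.04)]),"small",fit(G,C,K,FORM["B"],[(.060,.0195),(.060,.017)]))
f=viewer.grab_frame("side");save(f,"side1.png")
E
```

```text
[0.39994967 0.15057006 0.2576397 ]
Y ([0.424, 0.0515], 172.7) B ([0.39, 0.251], 258.0) small ([0.39, 0.2525], 215.9)
```

View pics/w4.png

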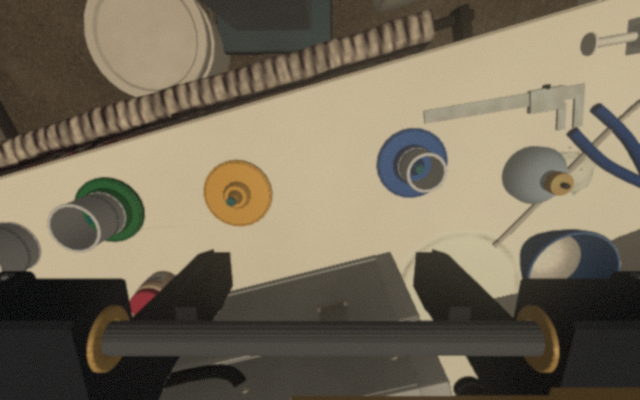

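Yellow is now bare at (238,193), the large ring stands far left and blue with the small ring is at (415,165). Next is the small ring at (0.390, 0.2525).

play_rows([
  {"angular": [0, 0, 0], "linear": [-0.004, 0.035, 0], "grip": -1},
  {"angular": [0, 0, 0], "linear": [-0.008, 0.07, -0.02], "grip": -1},
  {"angular": [0, 0, 0], "linear": [-0.01, 0.1, -0.05], "grip": -1},
  {"angular": [0, 0, 0], "linear": [-0.01, 0.102, -0.085], "grip": -1},
  {"angular": [0, 0, 0], "linear": [-0.01, 0.102, -0.12], "grip": -1},
  {"angular": [0, 0, 0], "linear": [-0.01, 0.102, -0.15], "grip": -1},
  {"angular": [0, 0, 0], "linear": [-0.01, 0.102, -0.175], "grip": -1},
  {"angular": [0, 0, 0], "linear": [-0.01, 0.102, -0.195], "grip": -1},
  {"angular": [0, 0, 0], "linear": [-0.01, 0.102, -0.2135], "grip": -1},
  {"angular": [0, 0, 0], "linear": [-0.01, 0.102, -0.2135], "grip": -1},
  {"angular": [0, 0, 0], "linear": [-0.01, 0.102, -0.2135], "grip": 0},
  {"angular": [0, 0, 0], "linear": [-0.01, 0.102, -0.2135], "grip": 0.05},
  {"angular": [0, 0, 0], "linear": [-0.01, 0.102, -0.2135], "grip": 0.1},
  {"angular": [0, 0, 0], "linear": [-0.01, 0.102, -0.2135], "grip": 0.2},
  {"angular": [0, 0, 0], "linear": [-0.01, 0.102, -0.2135], "grip": 1},
  {"angular": [0, 0, 0], "linear": [-0.01, 0.102, -0.2135], "grip": 1},
  {"angular": [0, 0, 0], "linear": [-0.01, 0.102, -0.2135], "grip": 1},
  {"angular": [0, 0, 0], "linear": [-0.01, 0.102, -0.2135], "grip": 1},
], force=15)

```text
clock: 13.3
tcp_pos: [0.3901, 0.2526, 0.0444]
eef_rot: [0.009, 3.141, 0.0]
contact_force: [-0.0, 0.5, 2.4]
finger_gap: 0.0374
grasp_force: 15.2
```

Gap reads 37.4 mm, not the expected 39, so I'll lift and inspect.

play_rows([
  {"angular": [0, 0, 0], "linear": [0, 0, 0.01], "grip": 1},
  {"angular": [0, 0, 0], "linear": [0, 0, 0.03], "grip": 1},
  {"angular": [0, 0, 0], "linear": [0, 0, 0.06], "grip": 1},
  {"angular": [0, 0, 0], "linear": [0, 0, 0.08], "grip": 1},
  {"angular": [0, 0, 0], "linear": [0, 0, 0.08], "grip": 1},
  {"angular": [0, 0, 0], "linear": [0, 0, 0.08], "grip": 1},
])

```text
clock: 13.8
tcp_pos: [0.3908, 0.2528, 0.1255]
eef_rot: [0.009, 3.139, 0.002]
contact_force: [-0.4, -0.5, -2.0]
finger_gap: 0.0372
grasp_force: 15.0
```

```bash
python3 - <<'E'
from look import *
s,f,C=wrist();save(f,'w5.png');G=grad(f);K=f["K"];p=s["tcp_pos"]
print(p,s["finger_gap"],s["contact_force"])
print("small",fit(G,C,K,p[:2],[(p[2]+.0155,.0195),(p[2]+.0155,.017)]))
print("B",fit(G,C,K,FORM["B"],[(.008,.04)]))
E
```

```text
[0.390791   0.25282354 0.12545824] 0.037243725400809016 [-0.40764319 -0.4932318  -2.0026732 ]
small ([0.3908, 0.2523], 137.7)
B ([0.3902, 0.2512], 222.6)
```

View pics/w5.png

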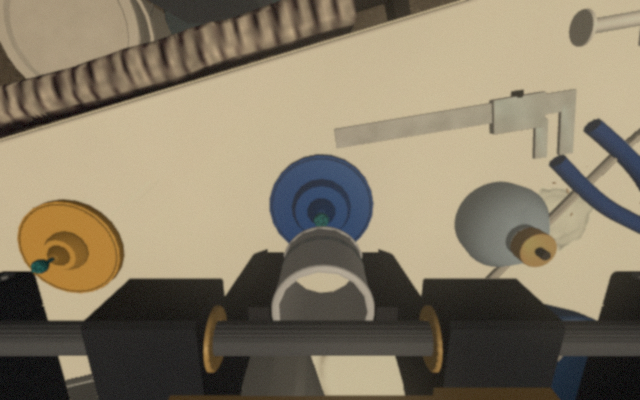

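The ring is held upright and centred, with its rim at (323,300). Moving to yellow at (0.4245, 0.0515), stopping just above the boss.

play_rows([
  {"angular": [0, 0, 0], "linear": [0.004, -0.025, 0], "grip": 1},
  {"angular": [0, 0, 0], "linear": [0.01, -0.06, 0], "grip": 1},
  {"angular": [0, 0, 0], "linear": [0.017, -0.1, 0], "grip": 1},
  {"angular": [0, 0, 0], "linear": [0.024, -0.14, 0], "grip": 1},
  {"angular": [0, 0, 0], "linear": [0.031, -0.175, 0], "grip": 1},
  {"angular": [0, 0, 0], "linear": [0.0345, -0.195, 0], "grip": 1},
  {"angular": [0, 0, 0], "linear": [0.0345, -0.201, 0], "grip": 1},
  {"angular": [0, 0, 0], "linear": [0.0345, -0.201, 0], "grip": 1},
  {"angular": [0, 0, 0], "linear": [0.0345, -0.201, 0], "grip": 1},
  {"angular": [0, 0, 0], "linear": [0.0345, -0.201, 0], "grip": 1},
])

```text
clock: 14.68
tcp_pos: [0.4237, 0.0526, 0.1235]
eef_rot: [-0.008, -3.14, -0.001]
contact_force: [-0.5, 0.0, -1.0]
finger_gap: 0.0369
grasp_force: 15.0
```

```bash
python3 - <<'E'
from look import *
s,f,C=wrist();G=grad(f);K=f["K"];p=s["tcp_pos"]
print(p,s["finger_gap"],s["contact_force"])
print("small",fit(G,C,K,p[:2],[(p[2]+.0155,.0195),(p[2]+.0155,.017)]))
print("Y",fit(G,C,K,(.424,.0515),[(.008,.04)]),fit(G,C,K,(.424,.0515),[(.008,.016)],.004))
E
```

```text
[0.42366797 0.05263707 0.12348086] 0.0369259840016944 [-0.47406126  0.03687089 -0.97102889]
small ([0.4237, 0.0521], 131.4)
Y ([0.4238, 0.0507], 177.5) ([0.425, 0.0507], 158.6)
```

play_rows([
  {"angular": [0, 0, 0], "linear": [0, -0.0005, -0.02], "grip": 1},
  {"angular": [0, 0, 0], "linear": [0, -0.0005, -0.045], "grip": 1},
  {"angular": [0, 0, 0], "linear": [0, -0.0005, -0.065], "grip": 1},
  {"angular": [0, 0, 0], "linear": [0, -0.0005, -0.075], "grip": 1},
  {"angular": [0, 0, 0], "linear": [0, -0.0005, -0.08], "grip": 1},
  {"angular": [0, 0, 0], "linear": [0, -0.0005, -0.084], "grip": 1},
  {"angular": [0, 0, 0], "linear": [0, -0.0005, -0.087], "grip": 1},
  {"angular": [0, 0, 0], "linear": [0, -0.0005, -0.09], "grip": 1},
  {"angular": [0, 0, 0], "linear": [0, -0.0005, -0.09], "grip": 1},
  {"angular": [0, 0, 0], "linear": [0, -0.0005, -0.09], "grip": 1},
])

```text
clock: 15.57
tcp_pos: [0.425, 0.0509, 0.0347]
eef_rot: [0.009, 3.141, -0.0]
contact_force: [-0.3, 0.9, -0.7]
finger_gap: 0.0374
grasp_force: 15.0
```

play_rows([
  {"angular": [0, 0, 0], "linear": [0, 0, 0], "grip": 0.1},
  {"angular": [0, 0, 0], "linear": [0, 0, 0], "grip": 0},
  {"angular": [0, 0, 0], "linear": [0, 0, 0], "grip": -0.3},
  {"angular": [0, 0, 0], "linear": [0, 0, 0], "grip": -1},
  {"angular": [0, 0, 0], "linear": [0, 0, 0], "grip": -1},
  {"angular": [0, 0, 0], "linear": [0, 0, 0.02], "grip": -1},
  {"angular": [0, 0, 0], "linear": [0, 0, 0.06], "grip": -1},
  {"angular": [0, 0, 0], "linear": [0, 0, 0.1], "grip": -1},
  {"angular": [0, 0, 0], "linear": [0, 0, 0.14], "grip": -1},
  {"angular": [0, 0, 0], "linear": [0.004, -0.03, 0.17], "grip": -1},
  {"angular": [0, 0, 0], "linear": [0.008, -0.065, 0.19], "grip": -1},
  {"angular": [0, 0, 0], "linear": [0.012, -0.1, 0.21], "grip": -1},
  {"angular": [0, 0, 0], "linear": [0.016, -0.135, 0.22], "grip": -1},
  {"angular": [0, 0, 0], "linear": [0.0185, -0.153, 0.225], "grip": -1},
  {"angular": [0, 0, 0], "linear": [0.0185, -0.153, 0.225], "grip": -1},
  {"angular": [0, 0, 0], "linear": [0.0185, -0.153, 0.225], "grip": -1},
  {"angular": [0, 0, 0], "linear": [0.0185, -0.153, 0.225], "grip": -1},
])

```text
clock: 16.98
tcp_pos: [0.4424, -0.101, 0.2584]
eef_rot: [-0.009, -3.14, -0.002]
contact_force: [0.5, 0.5, -0.1]
finger_gap: 0.0885
grasp_force: 0.0
```

```bash
python3 - <<'E'
from look import *
s,f,C=wrist();save(f,'w6.png');G=grad(f);K=f["K"];p=s["tcp_pos"]
print(p)
print("medium",fit(G,C,K,(.443,-.102),[(.066,.026),(.066,.0235)]))
print("G",fit(G,C,K,FORM["G"],[(.008,.04)]),"Y",fit(G,C,K,(.424,.0515),[(.008,.04)]),"small",fit(G,C,K,(.424,.0515),[(.050,.0195),(.05,.017)]))
print("large aside",fit(G,C,K,(.49,-.235),[(.055,.032),(.055,.0295)]))
E
```

```text
[ 0.44241384 -0.10104933  0.25842646]
medium ([0.443, -0.1025], 216.6)
G ([0.4435, -0.1032], 247.0) Y ([0.424, 0.05], 228.4) small ([0.4248, 0.051], 201.8)
large aside ([0.489, -0.2325], 203.5)
```

View pics/w6.png

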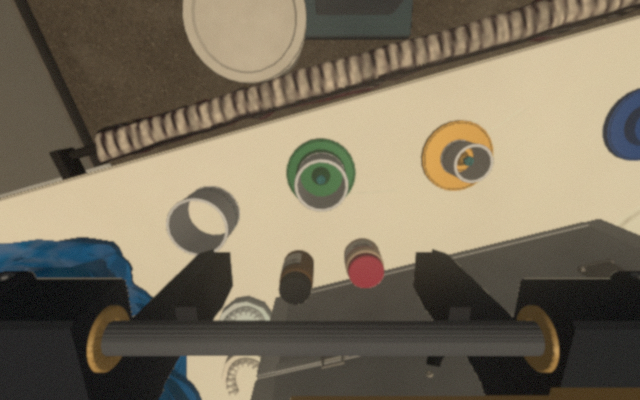

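The small ring is down on yellow at (460,158). The medium ring's rim is at (322,181) and the large ring aside is at (200,220). Now I grasp the medium ring.

play_rows([
  {"angular": [0, 0, 0], "linear": [0, -0.0005, -0.04], "grip": -1},
  {"angular": [0, 0, 0], "linear": [0, -0.0005, -0.08], "grip": -1},
  {"angular": [0, 0, 0], "linear": [0, -0.0005, -0.12], "grip": -1},
  {"angular": [0, 0, 0], "linear": [0, -0.0005, -0.15], "grip": -1},
  {"angular": [0, 0, 0], "linear": [0, -0.0005, -0.175], "grip": -1},
  {"angular": [0, 0, 0], "linear": [0, -0.0005, -0.195], "grip": -1},
  {"angular": [0, 0, 0], "linear": [0, -0.0005, -0.213], "grip": -1},
  {"angular": [0, 0, 0], "linear": [0, -0.0005, -0.213], "grip": -1},
  {"angular": [0, 0, 0], "linear": [0, -0.0005, -0.213], "grip": -0.2},
  {"angular": [0, 0, 0], "linear": [0, -0.0005, -0.213], "grip": -0.15},
  {"angular": [0, 0, 0], "linear": [0, -0.0005, -0.213], "grip": -0.1},
  {"angular": [0, 0, 0], "linear": [0, -0.0005, -0.213], "grip": 1},
  {"angular": [0, 0, 0], "linear": [0, -0.0005, -0.213], "grip": 1},
  {"angular": [0, 0, 0], "linear": [0, -0.0005, -0.213], "grip": 1},
  {"angular": [0, 0, 0], "linear": [0, -0.0005, -0.213], "grip": 1},
  {"angular": [0, 0, 0], "linear": [0, -0.0005, -0.213], "grip": 1},
], force=15)

```text
clock: 18.37
tcp_pos: [0.4435, -0.1027, 0.047]
eef_rot: [0.01, 3.14, -0.001]
contact_force: [-1.2, 1.5, 6.1]
finger_gap: 0.0515
grasp_force: 15.0
```

play_rows([
  {"angular": [0, 0, 0], "linear": [0, 0, 0.015], "grip": 1},
  {"angular": [0, 0, 0], "linear": [0, 0, 0.045], "grip": 1},
  {"angular": [0, 0, 0], "linear": [0, 0, 0.075], "grip": 1},
  {"angular": [0, 0, 0], "linear": [-0.003, 0.02, 0.09], "grip": 1},
  {"angular": [0, 0, 0], "linear": [-0.008, 0.055, 0.09], "grip": 1},
  {"angular": [0, 0, 0], "linear": [-0.013, 0.09, 0.09], "grip": 1},
  {"angular": [0, 0, 0], "linear": [-0.018, 0.125, 0.09], "grip": 1},
  {"angular": [0, 0, 0], "linear": [-0.023, 0.16, 0.09], "grip": 1},
  {"angular": [0, 0, 0], "linear": [-0.028, 0.195, 0.09], "grip": 1},
  {"angular": [0, 0, 0], "linear": [-0.033, 0.23, 0.09], "grip": 1},
  {"angular": [0, 0, 0], "linear": [-0.038, 0.265, 0.09], "grip": 1},
  {"angular": [0, 0, 0], "linear": [-0.044, 0.3, 0.09], "grip": 1},
  {"angular": [0, 0, 0], "linear": [-0.05, 0.33, 0.09], "grip": 1},
  {"angular": [0, 0, 0], "linear": [-0.052, 0.348, 0.09], "grip": 1},
  {"angular": [0, 0, 0], "linear": [-0.052, 0.353, 0.09], "grip": 1},
  {"angular": [0, 0, 0], "linear": [-0.052, 0.353, 0.09], "grip": 1},
  {"angular": [0, 0, 0], "linear": [-0.052, 0.353, 0.09], "grip": 1},
  {"angular": [0, 0, 0], "linear": [-0.052, 0.353, 0.09], "grip": 1},
])

```text
clock: 19.87
tcp_pos: [0.3911, 0.2495, 0.136]
eef_rot: [-0.011, -3.141, 0.001]
contact_force: [-1.1, 0.8, -1.7]
finger_gap: 0.0514
grasp_force: 15.0
```

```bash
python3 - <<'E'
from look import *
s,f,C=wrist();G=grad(f);K=f["K"];p=s["tcp_pos"]
print(p,s["finger_gap"],s["contact_force"])
print("medium",fit(G,C,K,p[:2],[(p[2]+.020,.026),(p[2]+.020,.0235)]))
print("B",fit(G,C,K,FORM["B"],[(.008,.04)]),fit(G,C,K,FORM["B"],[(.008,.0225)],.004),fit(G,C,K,FORM["B"],[(.018,.019)],.004))
E
```

```text
[0.39107725 0.24948667 0.13598203] 0.05144737705815495 [-1.14956461  0.8189488  -1.73433437]
medium ([0.3903, 0.249], 170.4)
B ([0.3905, 0.2515], 196.8) ([0.391, 0.2515], 74.9) ([0.3905, 0.2515], 71.0)
```

play_rows([
  {"angular": [0, 0, 0], "linear": [0.0005, 0.001, -0.025], "grip": 1},
  {"angular": [0, 0, 0], "linear": [0.0005, 0.001, -0.05], "grip": 1},
  {"angular": [0, 0, 0], "linear": [0.0005, 0.001, -0.07], "grip": 1},
  {"angular": [0, 0, 0], "linear": [0.0005, 0.001, -0.083], "grip": 1},
  {"angular": [0, 0, 0], "linear": [0.0005, 0.001, -0.089], "grip": 1},
  {"angular": [0, 0, 0], "linear": [0.0005, 0.001, -0.093], "grip": 1},
  {"angular": [0, 0, 0], "linear": [0.0005, 0.001, -0.097], "grip": 1},
  {"angular": [0, 0, 0], "linear": [0.0005, 0.001, -0.1], "grip": 1},
  {"angular": [0, 0, 0], "linear": [0.0005, 0.001, -0.1], "grip": 1},
  {"angular": [0, 0, 0], "linear": [0.0005, 0.001, -0.1], "grip": 1},
])

```text
clock: 20.75
tcp_pos: [0.392, 0.2515, 0.0368]
eef_rot: [0.009, 3.141, 0.0]
contact_force: [-0.5, 0.0, -1.4]
finger_gap: 0.0515
grasp_force: 15.0
```

play_rows([
  {"angular": [0, 0, 0], "linear": [0, 0, 0], "grip": -0.15},
  {"angular": [0, 0, 0], "linear": [0, 0, 0], "grip": -0.25},
  {"angular": [0, 0, 0], "linear": [0, 0, 0], "grip": -0.6},
  {"angular": [0, 0, 0], "linear": [0, 0, 0], "grip": -1},
  {"angular": [0, 0, 0], "linear": [0, 0, 0], "grip": -1},
  {"angular": [0, 0, 0], "linear": [0, 0, 0.02], "grip": -1},
  {"angular": [0, 0, 0], "linear": [0, 0, 0.06], "grip": -1},
  {"angular": [0, 0, 0], "linear": [0, 0, 0.1], "grip": -1},
  {"angular": [0, 0, 0], "linear": [0, 0, 0.14], "grip": -1},
  {"angular": [0, 0, 0], "linear": [0, -0.02, 0.18], "grip": -1},
  {"angular": [0, 0, 0], "linear": [0.005, -0.05, 0.215], "grip": -1},
  {"angular": [0, 0, 0], "linear": [0.015, -0.085, 0.224], "grip": -1},
  {"angular": [0, 0, 0], "linear": [0.024, -0.12, 0.224], "grip": -1},
  {"angular": [0, 0, 0], "linear": [0.024, -0.13, 0.224], "grip": -1},
  {"angular": [0, 0, 0], "linear": [0.024, -0.13, 0.224], "grip": -1},
])

```text
clock: 22.0
tcp_pos: [0.4159, 0.1195, 0.2605]
eef_rot: [0.016, 3.141, -0.001]
contact_force: [-0.4, -0.2, -0.9]
finger_gap: 0.0882
grasp_force: 0.0
```

```bash
python3 - <<'E'
from look import *
s,f,C=wrist();save(f,'w7.png');G=grad(f);K=f["K"];p=s["tcp_pos"]
print(p)
for n,xy,zt,r in (("B",(.391,.251),.056,.026),("Y",(.424,.051),.050,.0195)):
  print(n,fit(G,C,K,xy,[(.008,.04)]),"ring",fit(G,C,K,xy,[(zt,r),(zt,r-.0025)]))
E
```

```text
[0.41593047 0.11946991 0.26051643]
B ([0.3905, 0.2512], 212.7) ring ([0.3915, 0.2515], 213.5)
Y ([0.4238, 0.0515], 220.9) ring ([0.425, 0.051], 184.4)
```

play_rows([
  {"angular": [0, 0, -0.12], "linear": [0.006, -0.035, 0], "grip": -1},
  {"angular": [0, 0, -0.24], "linear": [0.012, -0.07, 0], "grip": -1},
  {"angular": [0, 0, -0.36], "linear": [0.018, -0.105, 0], "grip": -1},
  {"angular": [0, 0, -0.48], "linear": [0.024, -0.14, 0], "grip": -1},
  {"angular": [0, 0, -0.6], "linear": [0.03, -0.175, 0], "grip": -1},
  {"angular": [0, 0, -0.72], "linear": [0.036, -0.21, 0], "grip": -1},
  {"angular": [0, 0, -0.84], "linear": [0.044, -0.245, 0], "grip": -1},
  {"angular": [0, 0, -0.96], "linear": [0.053, -0.28, 0], "grip": -1},
  {"angular": [0, 0, -1.08], "linear": [0.062, -0.31, 0], "grip": -1},
  {"angular": [0, 0, -1.2], "linear": [0.07, -0.335, 0], "grip": -1},
  {"angular": [0, 0, -1.32], "linear": [0.0745, -0.35, 0], "grip": -1},
  {"angular": [0, 0, -1.44], "linear": [0.0745, -0.355, 0], "grip": -1},
  {"angular": [0, 0, -1.5708], "linear": [0.0745, -0.355, 0], "grip": -1},
  {"angular": [0, 0, -1.5708], "linear": [0.0745, -0.355, 0], "grip": -1},
  {"angular": [0, 0, -1.5708], "linear": [0.0745, -0.355, 0], "grip": -1},
  {"angular": [0, 0, -1.5708], "linear": [0.0745, -0.355, 0], "grip": -1},
])

```text
clock: 23.38
tcp_pos: [0.4903, -0.2322, 0.2597]
eef_rot: [-2.222, -2.22, -0.0]
contact_force: [-0.4, -0.4, -0.3]
finger_gap: 0.0875
grasp_force: 0.0
```

```bash
python3 - <<'E'
from look import *
s,f,C=wrist();save(f,'w8.png');G=grad(f);K=f["K"];p=s["tcp_pos"]
print(p,s["eef_rot"])
print("large",fit(G,C,K,(.49,-.234),[(.055,.032),(.055,.0295)]),"G",fit(G,C,K,(.443,-.102),[(.008,.04)]),fit(G,C,K,(.443,-.102),[(.018,.0255)],.004))
E
```

```text
[ 0.49030345 -0.23215689  0.25967823] [-2.22151768e+00 -2.21979731e+00 -1.82336157e-04]
large ([0.49, -0.2318], 192.6) G ([0.4432, -0.1032], 275.7) ([0.4432, -0.1032], 100.2)
```

View pics/w8.png

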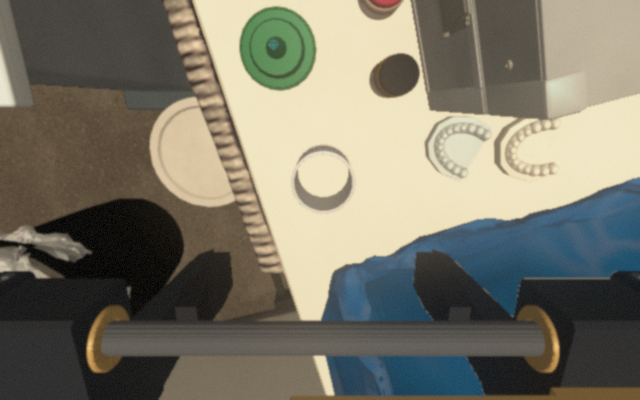

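The large ring stands at (323,180) under the gripper and green is bare at (278,48). Grasping the large ring.

play_rows([
  {"angular": [0, 0, 0], "linear": [0, 0.001, -0.04], "grip": -1},
  {"angular": [0, 0, 0], "linear": [0, 0.001, -0.08], "grip": -1},
  {"angular": [0, 0, 0], "linear": [0, 0.001, -0.12], "grip": -1},
  {"angular": [0, 0, 0], "linear": [0, 0.001, -0.16], "grip": -1},
  {"angular": [0, 0, 0], "linear": [0, 0.001, -0.185], "grip": -1},
  {"angular": [0, 0, 0], "linear": [0, 0.001, -0.205], "grip": -1},
  {"angular": [0, 0, 0], "linear": [0, 0.001, -0.223], "grip": -1},
  {"angular": [0, 0, 0], "linear": [0, 0.001, -0.223], "grip": -1},
  {"angular": [0, 0, 0], "linear": [0, 0.001, -0.223], "grip": -0.5},
  {"angular": [0, 0, 0], "linear": [0, 0.001, -0.223], "grip": -0.45},
  {"angular": [0, 0, 0], "linear": [0, 0.001, -0.223], "grip": -0.4},
  {"angular": [0, 0, 0], "linear": [0, 0.001, -0.223], "grip": 1},
  {"angular": [0, 0, 0], "linear": [0, 0.001, -0.223], "grip": 1},
  {"angular": [0, 0, 0], "linear": [0, 0.001, -0.223], "grip": 1},
  {"angular": [0, 0, 0], "linear": [0, 0.001, -0.223], "grip": 1},
  {"angular": [0, 0, 0], "linear": [0, 0.001, -0.223], "grip": 1},
], force=20)

```text
clock: 24.77
tcp_pos: [0.491, -0.2331, 0.0388]
eef_rot: [2.226, 2.214, 0.001]
contact_force: [-0.0, 0.9, 7.3]
finger_gap: 0.0639
grasp_force: 20.0
```

play_rows([
  {"angular": [0, 0, 0], "linear": [0, 0, 0.02], "grip": 1},
  {"angular": [0, 0, 0], "linear": [0, 0, 0.05], "grip": 1},
  {"angular": [0, 0, 0], "linear": [0, 0, 0.08], "grip": 1},
  {"angular": [0, 0, 0], "linear": [-0.005, 0.015, 0.1], "grip": 1},
  {"angular": [0, 0, 0], "linear": [-0.015, 0.045, 0.1], "grip": 1},
  {"angular": [0, 0, 0], "linear": [-0.028, 0.08, 0.1], "grip": 1},
  {"angular": [0, 0, 0], "linear": [-0.04, 0.11, 0.1], "grip": 1},
  {"angular": [0, 0, 0], "linear": [-0.0465, 0.1285, 0.1], "grip": 1},
  {"angular": [0, 0, 0], "linear": [-0.0465, 0.1285, 0.1], "grip": 1},
  {"angular": [0, 0, 0], "linear": [-0.0465, 0.1285, 0.1], "grip": 1},
  {"angular": [0, 0, 0], "linear": [-0.0465, 0.1285, 0.1], "grip": 1},
  {"angular": [0, 0, 0], "linear": [-0.0465, 0.1285, 0.1], "grip": 1},
])

```text
clock: 25.77
tcp_pos: [0.4441, -0.1049, 0.1375]
eef_rot: [2.228, 2.214, 0.0]
contact_force: [-0.2, 0.1, -2.3]
finger_gap: 0.0637
grasp_force: 20.0
```

```bash
python3 - <<'E'
from look import *
s,f,C=wrist();save(f,"w9.png");G=grad(f);K=f["K"];p=s["tcp_pos"]
print(p,s["finger_gap"],s["contact_force"])
print("large",fit(G,C,K,p[:2],[(p[2]+.018,.032),(p[2]+.018,.0295)]))
print("G",fit(G,C,K,FORM["G"],[(.008,.04)]))
E
```

```text
[ 0.44409142 -0.10493325  0.13751119] 0.06374322069467762 [-0.21211762  0.11722424 -2.33766736]
large ([0.4438, -0.1047], 167.2)
G ([0.4432, -0.1032], 207.2)
```

View pics/w9.png

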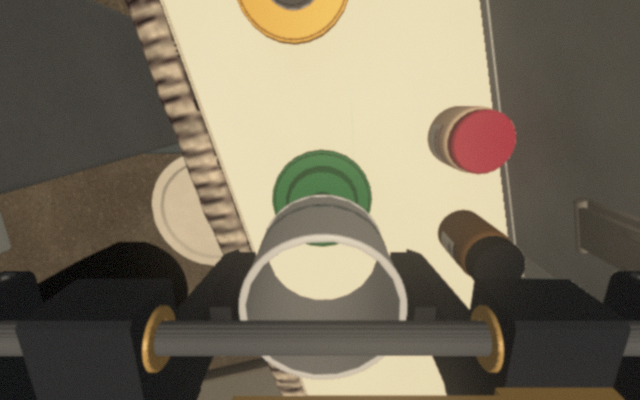

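The ring is held upright, with green just behind it at (322,195). Lowering.

play_rows([
  {"angular": [0, 0, 0], "linear": [0, 0, -0.025], "grip": 1},
  {"angular": [0, 0, 0], "linear": [0, 0, -0.05], "grip": 1},
  {"angular": [0, 0, 0], "linear": [0, 0, -0.068], "grip": 1},
  {"angular": [0, 0, 0], "linear": [0, 0, -0.078], "grip": 1},
  {"angular": [0, 0, 0], "linear": [0, 0, -0.083], "grip": 1},
  {"angular": [0, 0, 0], "linear": [0, 0, -0.087], "grip": 1},
  {"angular": [0, 0, 0], "linear": [0, 0, -0.09], "grip": 1},
  {"angular": [0, 0, 0], "linear": [0, 0, -0.092], "grip": 1},
  {"angular": [0, 0, 0], "linear": [0, 0, -0.092], "grip": 1},
  {"angular": [0, 0, 0], "linear": [0, 0, -0.092], "grip": 1},
])

```text
clock: 26.65
tcp_pos: [0.444, -0.1041, 0.0466]
eef_rot: [2.227, 2.215, 0.0]
contact_force: [-3.5, 2.7, 7.2]
finger_gap: 0.0641
grasp_force: 20.0
```

play_rows([
  {"angular": [0, 0, 0], "linear": [0, 0, 0], "grip": -0.45},
  {"angular": [0, 0, 0], "linear": [0, 0, 0], "grip": -0.6},
  {"angular": [0, 0, 0], "linear": [0, 0, 0], "grip": -1},
  {"angular": [0, 0, 0], "linear": [0, 0, 0], "grip": -1},
  {"angular": [0, 0, 0], "linear": [0, 0, 0], "grip": -1},
  {"angular": [0, 0, 0], "linear": [0, 0, 0.02], "grip": -1},
  {"angular": [0, 0, 0], "linear": [0, 0, 0.06], "grip": -1},
  {"angular": [0, 0, 0], "linear": [0, 0, 0.1], "grip": -1},
  {"angular": [0, 0, 0], "linear": [0, 0, 0.14], "grip": -1},
  {"angular": [0, 0, 0], "linear": [0, 0.02, 0.18], "grip": -1},
  {"angular": [0, 0, 0], "linear": [0, 0.05, 0.215], "grip": -1},
  {"angular": [0, 0, 0], "linear": [0, 0.05, 0.215], "grip": -1},
  {"angular": [0, 0, 0], "linear": [0, 0.05, 0.215], "grip": -1},
  {"angular": [0, 0, 0], "linear": [0, 0.05, 0.215], "grip": -1},
])

```text
clock: 27.82
tcp_pos: [0.4434, -0.0539, 0.2598]
eef_rot: [2.226, 2.216, -0.0]
contact_force: [0.1, -1.0, -1.3]
finger_gap: 0.088
grasp_force: 0.0
```

```bash
python3 - <<'E'
from look import *
s,f,C=wrist();save(f,"w10.png");G=grad(f);K=f["K"]
print(s["tcp_pos"])
for n,xy,zt,r in (("B",(.391,.251),.056,.026),("Y",(.424,.051),.050,.0195),("G",(.4435,-.104),.063,.032)):
  print(n,fit(G,C,K,xy,[(.008,.04)]),[ (z,fit(G,C,K,xy,[(zt+z,r),(zt+z,r-.0025)])) for z in (0,.003,.006,.01)])
c=f["color"]; im=np.hstack([cv2.resize(c[y:y+130,x:x+130],(390,390)) for x,y in [tuple(np.clip((proj([*xy,.03],C,K)[0]-65).astype(int),0,[509,269])) for xy in ((.424,.051),(.4435,-.104))]])
cv2.imwrite("pics/z10.png",im[...,::-1])
E
```

```text
[ 0.44340472 -0.05394588  0.25978333]
B ([0.4025, 0.2625], 0.0) [(0, ([0.4025, 0.2625], 0.0)), (0.003, ([0.4025, 0.2625], 0.0)), (0.006, ([0.4025, 0.2625], 0.0)), (0.01, ([0.4025, 0.2625], 0.0))]
Y ([0.4245, 0.051], 245.8) [(0, ([0.425, 0.051], 225.7)), (0.003, ([0.425, 0.0507], 227.0)), (0.006, ([0.4252, 0.0505], 224.9)), (0.01, ([0.4255, 0.0502], 214.5))]
G ([0.4432, -0.102], 198.4) [(0, ([0.4438, -0.1038], 231.9)), (0.003, ([0.4438, -0.103], 222.4)), (0.006, ([0.4435, -0.102], 210.9)), (0.01, ([0.4438, -0.098], 199.9))]
```

View pics/z10.png

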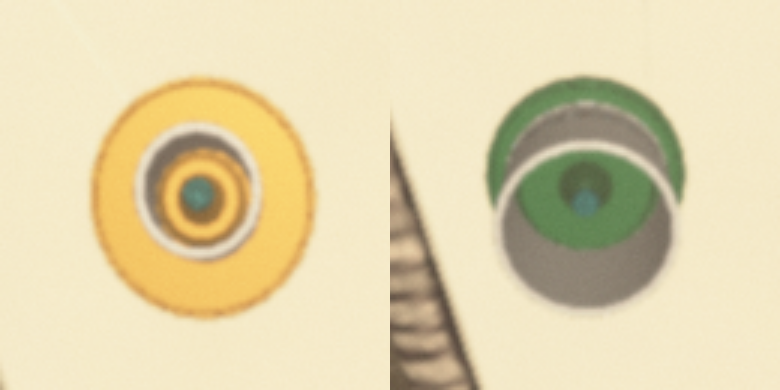

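View pics/w7.png

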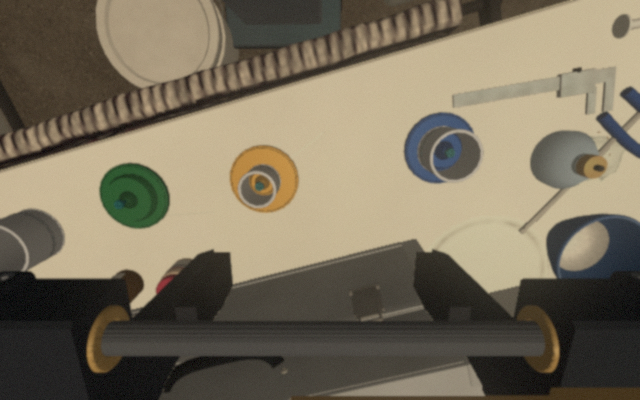

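The small ring is centred round the yellow boss, and medium on blue at (450,150) and large on green both look seated. Release heights put all three lower edges at about 8 mm. Handing in.

```bash
python3 -c "
from rig import arm
print(arm.sign_off())"
```

```text
the job is handed in; nothing more can be done
None
```

I handed the job in with small on yellow, medium on blue and large on green; my measurements put all three seated at about 8 mm, but the hand-in returned no verdict.

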